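# Feed a notched block along the jig fence with a push stick until the catch clicks

## Robot

A 6-joint arm with a two-finger parallel gripper is mounted at the origin on the work surface. World frame = base frame: x ahead of the robot, y to its left, z up, the work surface at z = 0. Lengths are in mm, angles in rad, forces in N, time in s.
With the tool pointing down it reaches from about 300 to 1000 mm from the base axis. Payload 5.1 kg.
Tool frame: the origin (TCP) lies midway between the tips of the shut fingers; the grasp point (between the pads) lies 19 mm behind it; z points along the fingers, y is the line along which they close (so a half turn about z gives the same grasp; the last joint's range is limited). The gripper opens to 95 mm and grips with 3 to 60 N. Pads are 20 mm wide; open, the fingers measure 119 mm over their backs; the gripper's body (75 mm by 180 mm) begins 59 mm behind the grasp point.
Start: joints at [1.035, 0.124, 1.65, -0, 1.367, -0.083], TCP at [284.383, 584.475, 214.656] pointing down, gripper open.
Joint ranges: [-2.61, 2.61], [-1.02, 2.33], [0.03, 2.71], [-1.35, 4.49], [0.32, 2.68], [-2.91, 2.91]. Speed limits (rad/s): [2.57, 2.57, 3.14, 3.14, 3.14, 3.14].

## Interface

Orientations are given as a 3x3 rotation matrix whose columns are the frame's x, y, z axes.
In Python, from bench import arm, imaging, workorder gives the robot as it stands.
- The arm moves only by the tool play_rows, never from a script. Its argument "targets" is a list of rows, each a list of 7 numbers: the turn, a rotation vector about the world's x, y, z in rad, then the shift along the world's x, y, z in m, then the finger opening in m, from 0 to 0.0951. In form: [[wx, wy, wz, dx, dy, dz, gripper], ...]. A call has 1 to 5 rows; each row shifts and turns the commanded pose from where the row before left it; what a row does not reach is not made up. A row lasts 1/12 s, in which the tool goes at most 41.7 mm and 7.16 degrees, less where a joint would pass 70% of its speed; a pose out of reach is approached as far as the arm can. A call with a gripper value outside its range is refused whole. The fingers move at their own pace and stop on an object; the grip force is fixed at half the most. Time passes only in rows, so rows that do not move let the fingers close. It gives the time, the measured TCP pose, the force, the opening and the grip force at its end, in the units of the state.
- arm.read_state(): the state, without advancing time (a new reading comes with each control period).
- imaging.capture(name): name is "scene" or "top" or "wrist"; returns a dict with "pixels" (480x640x3 uint8, red, green, blue), "z_map" (480x640 float32, mm along the optical axis (not along the pixel's ray), 0 where there is no reading), "camera_matrix" (3x3 intrinsics, pixels), "view" (4x4, takes a point from world to camera coordinates). Camera axes: x right, y down, z forward; pixel columns grow to the right and rows downward; lengths in mm; the calibration is good to about 2 mm. A picture is of the moment at which its call begins.
- workorder.close_job(): hands the job in; it is judged then, once.
The state is a dict: "clock": time; "qpos": joint angles; "joint_velocities": joint speeds; "effort": joint torques, N m; "position": TCP position; "eef_rot": TCP orientation; "contact_force": force on the tool from outside, world axes, zero at the start; "ft_torque": the same for the moment, N m; "width": opening from 0.0 (shut) to 1.0 (fully open); "grasp_force": force on a finger pad.
Only numpy, scipy, OpenCV 4.12 (cv2) and the standard library are available. Lean on these libraries where they do the work, as an engineer would, in place of code of your own. Each camera call takes 0.05 s, during which the arm holds its last target. There are 200 camera calls.

## Task

Pick up the orange push stick and use it to square the loose notched wooden block against the jig's aluminium fence, ahead of the yellow guard, then feed it along under the guard, keeping it pressed flat to the fence all the way, until the red spring catch clicks into its notch at the end stop. Move the block only with the stick, never with the gripper, and do not ram it. Then lay the stick flat on its black mat again, handle up and lengthways, let go, and leave the other things on the bench alone.

Things in the scene. Friction and masses are not known exactly. Their poses are not given: they have to be found in the camera images.
- jig: Fixed feed jig; origin at the lane's centre at bench level, +x = feed direction, +y = towards the fence. Below, mm in this frame. Grey laminate bed: top z = 12, x -220 to 220, y -120 to 80.
- fence: Fixed aluminium fence bar, 400 x 18 x 34 mm, parallel to jig x (jig x -200 to 200). Origin: centre of its underside. Its flat face towards the lane is at jig y = 50 (9 mm from the origin); top at z = 46.
- guard_entry (a point): Entry of the fixed yellow guard bridge, mid-opening at bed level; jig axes. The guard spans jig x 0 to 70; clear opening jig y -40 to 69, up to z = 64; top at z = 72. A tape ring lies on the bed just outside it (jig y about -87).
- seat (a point): Where the block's centre must end, jig axes (jig x 131, y 20, z 32). The steel end stop's face is 56 mm further along x (jig x = 187): the block front then is within about 2 mm of the stop.
- catch_home (a point): Tip of the red spring catch at rest, jig axes; housing jig x 103 to 157, y -78 to -44, top z = 46. Its 28 degree ramp faces the incoming block (from jig x 106, y -20). It yields outwards at 1 N, 2.1 N when held back; feeding past it takes 4 to 13 N of push in all, bed friction included; then it snaps into the notch.
- block_center (a point): Centre of the loose pale block, 110 (its x) x 60 (y) x 40 mm high, 0.19 to 0.35 kg. Each long side has a full-height notch 26 mm wide, 9 mm deep, at mid length; same turned half round. Starts on the bed before the guard, off the fence, its x within 0.3 rad of the feed direction. Slides with 1 to 4 N of friction, free to turn.
- stick_grip (a point): Middle of the orange push stick's handle rib, 45 mm above its flat underside (0.14 kg); x forward to the pushing end, z up. Blade 200 x 24 x 20 mm, from x = -60 to +140; flat black-tipped end at +140. Rib 60 long, 16 wide (grasp across), 20 to 67 mm above the underside. Starts flat on the mat, lengthways.
- mat: Fixed black rubber mat, 280 mm (x) by 100 mm (y) by 4 mm thick; origin at the centre of its underside.
- catch (a joint): Outward travel of the red catch in m: 0 = fully in (lane empty or clicked into the notch), about 0.007 when held back by the block's side.
- tape: Bystander: blue tape ring, 60 mm across, 22 mm high, lying on the jig's outer edge; origin at its underside.
- can: Bystander: can with red label, 66 mm across, 100 mm high, on the bench beyond the jig.
- jar: Bystander: amber jar, 60 mm across, 85 mm high, beyond the jig.
- tin: Bystander: tin with pale label, 70 mm across, 75 mm high, beyond the jig.
- screwdriver: Bystander: screwdriver lying to the robot's left of the mat.
- offcut: Bystander: dark wooden offcut, 90 x 50 x 30 mm, lying on the bench near the robot.
- bin: Bystander: blue open parts bin, 130 x 100 x 60 mm, to the robot's right.
There are look-alikes about, which are no part of the job. Of the things shaped like the part that bears block_center, the wooden one is meant. Leave any green look-alike of the part that bears stick_grip alone.

How it is judged (in metres and radians):
On the way, in this order (a step that is already met when the one before it is completed fails the run):
1. the block is squared flat against the fence with the stick, still before the guard (y of block_center in the frame of jig between 0.017 and 0.024 m and angle between the x axis of block and the x axis of jig, either way round below 0.05 rad and x of block_center in the frame of jig below -0.045 m and contact force between stick and block above 0.5 N), for 0.1 s.
2. the stick feeds the block under the guard, with the block pressed on the fence (y of block_center in the frame of jig between 0.017 and 0.024 m and angle between the x axis of block and the x axis of jig, either way round below 0.05 rad and x of block_center in the frame of jig between 0 and 0.115 m and contact force between block and fence above 0.5 N and contact force between stick and block above 0.5 N), for 0.2 s.
3. the block is home at the end stop, flat on the fence, with the catch clicked into its notch (y of block_center in the frame of jig between 0.017 and 0.024 m and angle between the x axis of block and the x axis of jig, either way round below 0.05 rad and x of block_center in the frame of jig between 0.124 and 0.135 m and z of block_center in the frame of jig below 0.036 m and value of joint catch below 0.003 m), for 0.2 s.
At the end, for the whole second after the job is handed in: Block flat on the fence (gap under 3 mm, within 0.05 rad), centre at 124 to 135 mm of jig x, catch in its notch (joint under 3 mm). Stick flat, right way up, on the mat: grip point within 110 mm along and 40 mm across of its centre, within 0.4 rad of its length. Released, at rest (all of step 3 and x of stick_grip in the frame of mat between -0.11 and 0.11 m and y of stick_grip in the frame of mat between -0.04 and 0.04 m and height (world z) of stick_grip below 0.054 m and angle between stick_grip's own z axis and vertical below 0.1 rad and angle between the x axis of stick_grip and the x axis of mat, either way round below 0.4 rad and linear speed of each of block, stick below 0.02 m/s); the robot touches nothing.
It fails at once if the gripper or arm touches the block (contact force between any of the fingers, the arm and block above 0.5 N).
It fails at once if from the guard on (block front past the guard's entry by 5 mm), the block leaves the fence by more than 5 mm or turns from it by more than 0.08 rad (x of block_center in the frame of jig above -0.05 m and not (y of block_center in the frame of jig above 0.015 m and angle between the x axis of block and the x axis of jig, either way round below 0.08 rad)).
It fails at once if the block is rammed: the stick pushes it with more than 35 N (contact force between stick and block above 35 N).
It fails at once if the block is lifted off or tipped from the bed (angle between block_center's own z axis and vertical above 0.2 rad or z of block_center in the frame of jig above 0.045 m).
It fails at once if another thing on the bench is moved by more than 30 mm (distance of any of tape, can, jar, tin, screwdriver, offcut, bin from where it was at the start of the episode above 0.03 m).
It also fails if it takes over 67 s, if anything falls off the work surface, if the arm or the gripper's body presses on something with over 40 N, if the wrist force passes 120 N, or if a joint passes its speed limit or range.

## Working session

There is one attempt and no reset: what is moved stays moved. The work goes in short steps, Python scripts to look and compute and a tool call to move; the robot and the scene stay as the last step left them, time stands still between calls to the robot, and variables do not carry over. Pictures are saved under pics/ and viewed, at most 10 in all, crops included, and the job is handed in when it is done.

Besides the shell and the picture viewer there is one more tool, called after "Call:" as name(argument=value, ...) on one line, values as JSON. play_rows: Moves the arm, as the interface text tells. Its arguments: {"type":"object","properties":{"targets":{"type":"array"}},"required":["targets"]}

```bash
mkdir -p pics; python3 - <<'E'
from bench import arm, imaging
import cv2, numpy as np
for n in ["top","scene"]:
    c=imaging.capture(n); cv2.imwrite(f"pics/{n}0.png",c["pixels"][:,:,::-1]); np.savez(f"{n}0.npz",**c)
    print(c["camera_matrix"],c["view"])
print(arm.read_state())
E
```

```text
[[529.07045756   0.         327.51701521]
 [  0.         529.07045756 238.64905872]
 [  0.           0.           1.        ]] [[-1.26591968e-02 -9.99561494e-01  2.67687196e-02  1.01083882e+02]
 [-9.98270346e-01  1.10967097e-02 -5.77336958e-02  4.88736246e+02]
 [ 5.74113345e-02 -2.74532812e-02 -9.97973074e-01  1.39253204e+03]
 [ 0.00000000e+00  0.00000000e+00  0.00000000e+00  1.00000000e+00]]
[[618.85154439   0.         333.95834827]
 [  0.         618.85154439 240.56610892]
 [  0.           0.           1.        ]] [[-7.64915060e-01  6.43922410e-01  1.63975772e-02  2.93839801e+02]
 [ 5.26028933e-01  6.39156579e-01 -5.61045835e-01 -2.87034418e+02]
 [-3.71750606e-01 -4.20526809e-01 -8.27622311e-01  2.13258225e+03]
 [ 0.00000000e+00  0.00000000e+00  0.00000000e+00  1.00000000e+00]]
{'clock': 0.1, 'qpos': array([ 1.03540673e+00,  1.24437494e-01,  1.65154494e+00, -4.25533703e-06,
        1.36748113e+00, -8.25888854e-02]), 'joint_velocities': array([-1.31897066e-03, -3.96230298e-03, -2.44710844e-03, -6.76585110e-05,
        1.41235710e-03,  9.31657205e-04]), 'effort': array([ 1.02375241e-04, -4.18882656e+01, -3.61095321e+01,  7.76972109e-02,
        4.61437705e-02, -7.20519324e-05]), 'position': array([284.08925032, 583.98535819, 213.50707521]), 'eef_rot': array([[-8.99225667e-01,  4.37484051e-01, -9.50910475e-04],
       [ 4.37485059e-01,  8.99224236e-01, -1.61124190e-03],
       [ 1.50189113e-04, -1.86487920e-03, -9.99998250e-01]]), 'contact_force': array([-0.67119981,  0.04827845, -0.05557563]), 'ft_torque': array([ 0.04150849,  0.00473414, -0.01046004]), 'grasp_force': 0.0, 'width': 1.0025637749720058}
```

View pics/top0.png

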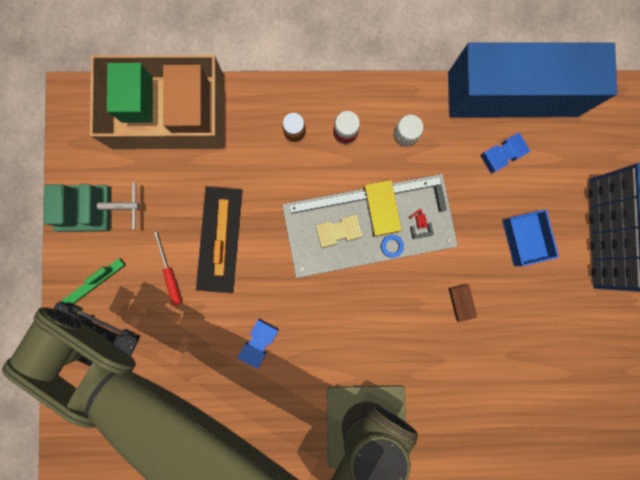

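View pics/scene0.png

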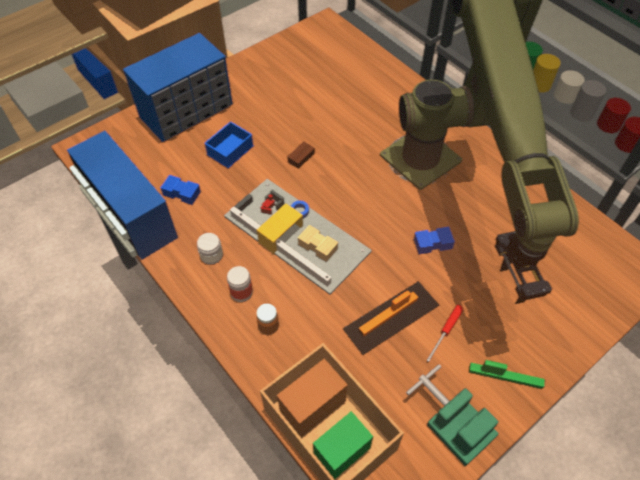

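The top view shows the jig bed (corners near (284,205), (444,175), (457,246), (296,276)), with the fence along its upper edge, the guard at (382,208) and the block at (339,231). The orange stick is at (220,238) with its rib at the lower end, on the mat (219,239). So feed runs roughly along world -y, the fence is on the +x side, and the stick points roughly along +x.

```bash
cat > u.py <<'E'
import numpy as np, cv2
def pts(c):
    K,V,z=c["camera_matrix"],c["view"],c["z_map"].astype(float)
    v,u=np.mgrid[:480,:640]
    P=np.stack([(u-K[0,2])/K[0,0]*z,(v-K[1,2])/K[1,1]*z,z],-1)
    return (P-V[:3,3])@V[:3,:3]   # world
def ray(c,uv,h):
    K,V=c["camera_matrix"],c["view"]; uv=np.atleast_2d(uv).astype(float)
    d=np.c_[(uv-K[:2,2][None])/K[0,0],np.ones(len(uv))]@V[:3,:3]
    o=-V[:3,:3].T@V[:3,3]
    return o+d*((h-o[2])/d[:,2])[:,None]
def rect(P):
    (c,s,a)=cv2.minAreaRect(P[:,:2].astype(np.float32)); b=cv2.boxPoints((c,s,a))
    e=b[1]-b[0],b[2]-b[1]; l=max(e,key=np.linalg.norm)
    return np.round(c,1),np.round(sorted(s),1),round(float(np.degrees(np.arctan2(l[1],l[0]))),2)
def big(m,k=1):
    n,L,S,_=cv2.connectedComponentsWithStats(m.astype(np.uint8)); i=1+np.argmax(S[1:,4]); return L==i
E
python3 - <<'E'
from u import *
for n in ["top","scene"]:
    c=dict(np.load(n+"0.npz")); W=pts(c); h=cv2.cvtColor(c["pixels"],cv2.COLOR_RGB2HSV); H,S,V=[h[...,i].astype(int) for i in range(3)]
    x,y,z=W[...,0],W[...,1],W[...,2]
    reg=(x>400)&(x<800)&(y<500)&(y>-200)
    def show(k,m,hp):
        m=big(m&reg); q=np.argwhere(m)[:,::-1]; zz=z[m]
        print(n,k,m.sum(),"z",np.round(np.percentile(zz,[5,50,95]),1),"px",q.mean(0).round(),"rect@h",*rect(ray(c,q,hp)))
    o=(H>8)&(H<18)&(S>200)&(V>150)
    show("stick",o,24)
    show("rib",o&(z>50),71)
    show("blade",o&(z<35),24)
    show("mat",(V<60)&(z<15),4)
    show("block",(H>15)&(H<30)&(S>50)&(S<150)&(V>170)&(z>35),52)
    show("guard",(H>22)&(H<32)&(S>180)&(V>120)&(z>60),72)
    show("bed",(S<60)&(V>110)&(z>5)&(z<18),12)
    show("fence",(S<50)&(V>150)&(z>38)&(z<55),46)
    show("red",((H<6)|(H>174))&(S>170)&(V>90)&(y<100)&(x<700),46)
E
```

```text
Traceback (most recent call last):
  File "u.py", line 17, in big
    n,L,S,_=cv2.connectedComponentsWithStats(m.astype(np.uint8)); i=1+np.argmax(S[1:,4]); return L==i
                                                                      ~~~~~~~~~^^^^^^^^^
ValueError: attempt to get argmax of an empty sequence
```

```bash
python3 - <<'E'
from u import *
c=dict(np.load("top0.npz")); W=pts(c); h=cv2.cvtColor(c["pixels"],cv2.COLOR_RGB2HSV)
for k,(u,v) in dict(blade=(223,215),rib=(218,255),mat=(205,240),block=(330,230),guard=(382,205),bed=(300,255),fence=(340,196),table=(500,350)).items(): print(k,h[v,u],W[v,u].round(1))
E
```

```text
blade [ 18 172 216] [554.6 369.6  23.7]
rib [ 16 178 214] [448.3 374.6  69. ]
mat [13 34 53] [490.5 420.8   2.7]
block [ 23 101 217] [509.8  89.7  53.7]
guard [ 26 181 215] [571.1 -43.5  73.5]
bed [ 28  20 178] [447.4 168.8  10.3]
fence [ 60   7 214] [598.6  62.4  49.1]
table [ 12 152 184] [ 187.9 -361.6    1.7]
```

```bash
cat > seg.py <<'E'
from u import *
def segs(c):
    W=pts(c); h=cv2.cvtColor(c["pixels"],cv2.COLOR_RGB2HSV); H,S,V=[h[...,i].astype(int) for i in range(3)]
    x,y,z=W[...,0],W[...,1],W[...,2]
    reg=(x>380)&(x<700)&(y<470)&(y>-200)
    o=(H>12)&(H<21)&(S>160)&(V>130)&(z>12)
    M=dict(stick=(o,24),rib=(o&(z>50),71),blade=(o&(z<35),24),mat=((V<75)&(z<15)&(S<120)&(y>270),4),
     block=((H>17)&(H<28)&(S>60)&(S<150)&(V>140)&(z>40)&(z<62),52),
     guard=((H>22)&(H<32)&(S>160)&(z>60),72),bed=((S<60)&(V>90)&(z>5)&(z<20)&(y<250),12),
     fence=((S<50)&(V>150)&(z>38)&(z<56),46),red=(((H<6)|(H>174))&(S>150)&(y<100),46))
    for k,(m,hp) in M.items():
        m=m&reg
        if m.sum()<20: print(k,"none"); continue
        m=big(m); q=np.argwhere(m)[:,::-1]; P=ray(c,q,hp)
        print(k,m.sum(),"z",np.round(np.percentile(z[m],[5,50,95]),1),"px",q.mean(0).round(),"rect",*rect(P),"mean",P.mean(0)[:2].round(1))
E
python3 - <<'E'
from seg import *
for n in ["top","scene"]: print(n); segs(dict(np.load(n+"0.npz")))
E
```

```text
top
stick 697 z [19.  25.  72.2] px [220. 237.] rect [498.3 377.1] [ 29.5 197.9] -3.37 mean [497.9 376.1]
rib 154 z [64.9 69.9 74.7] px [217. 251.] rect [457.3 377.6] [16.9 58.9] -5.23 mean [457.9 377.1]
blade 536 z [18.4 23.9 28.9] px [221. 232.] rect [498.2 374.7] [ 25.  197.9] -3.59 mean [509.3 373.5]
mat 2435 z [-1.2  3.8  8.5] px [219. 234.] rect [503.6 382.7] [ 95.4 252.7] -5.26 mean [506.8 384.5]
block 904 z [46.9 51.6 56.6] px [338. 230.] rect [508.9  67.4] [ 60.2 109.9] -75.66 mean [508.6  67.9]
guard 1336 z [67.1 71.6 76.3] px [382. 207.] rect [565.  -44.5] [ 68.8 131.4] 9.89 mean [564.9 -44.8]
bed 6820 z [ 7.3 11.8 16.7] px [356. 232.] rect [522.5  -2.6] [198.3 407.7] -79.77 mean [506.2  17.6]
fence 534 z [40.2 45.5 50.1] px [328. 201.] rect [585.2  94. ] [ 18.6 200.9] -79.68 mean [585.2  94.3]
red 143 z [30.6 36.6 56.3] px [420. 219.] rect [ 534.6 -146.4] [31.1 47. ] 33.98 mean [ 535.9 -147.3]
scene
stick 547 z [16.5 24.4 71.6] px [387. 312.] rect [499.7 373.3] [ 38.7 200.1] -2.94 mean [501.7 376.6]
rib 92 z [64.6 70.5 75.8] px [401. 297.] rect [458.9 382.8] [19.  55.2] -3.77 mean [458.9 381.3]
blade 452 z [16.3 23.5 29.6] px [384. 315.] rect [500.1 378.4] [ 27.1 200.1] -3.74 mean [515.3 378.9]
mat 846 z [-2.4  4.1 10.1] px [397. 323.] rect [505.1 401.6] [ 76.7 252.2] -1.21 mean [495.3 412.9]
block 573 z [44.8 51.4 57.8] px [317. 240.] rect [510.5  70.8] [ 61.2 112.8] -75.05 mean [510.3  70.9]
guard 674 z [65.7 71.9 78.9] px [279. 222.] rect [565.9 -45. ] [ 65.2 125.2] 10.07 mean [565.8 -43.6]
bed 2529 z [ 6.3 12.  18.1] px [326. 251.] rect [510.7  79.6] [198.4 248.5] -79.66 mean [500.   97.9]
fence 347 z [40.5 46.2 52.2] px [304. 261.] rect [586.9  97.1] [ 18.6 201.3] -79.81 mean [586.4  99.7]
red 124 z [25.7 37.2 53.2] px [268. 203.] rect [ 537.5 -140.4] [31.  69.7] 31.63 mean [ 541.5 -139.4]
```

Stick, block and jig measurements agree across both views and match the given sizes. I get the jig origin at (545.6, -12.8), feed direction -79.7°, stick grip at (458.5, 378.5) with yaw -4.2°, and block at jig (-87, -21). I'll move above the rib now.

Call:
play_rows(targets=[[0,0,0.0545,0.025,-0.0294,0,0.06],[0,0,0.0545,0.025,-0.0294,0,0.06],[0,0,0.0545,0.025,-0.0294,0,0.06],[0,0,0.0545,0.025,-0.0294,0,0.06],[0,0,0.0545,0.025,-0.0294,0,0.06]])

```text
clock: 0.52
position: [409.9, 435.9, 214.1]
eef_rot: [[-0.984, 0.176, -0.001], [0.176, 0.984, -0.001], [0.0, -0.001, -1.0]]
contact_force: [0.6, 0.8, -0.1]
width: 0.702
grasp_force: 0.0
```

Call:
play_rows(targets=[[0,0,0.0545,0.025,-0.0294,0,0.06],[0,0,0.0545,0.0244,-0.0294,-0.02,0.06],[0,0,0,0,0,-0.035,0.06],[0,0,0,0,0,-0.03,0.06],[0,0,0,0,0,0,0.06]])

```text
clock: 0.93
position: [454.4, 375.9, 122.5]
eef_rot: [[-0.997, 0.073, -0.011], [0.073, 0.997, -0.008], [0.01, -0.008, -1.0]]
contact_force: [-1.1, -1.1, -0.6]
width: 0.632
grasp_force: 0.0
```

```bash
python3 - <<'E'
from bench import arm, imaging
from u import *
s=arm.read_state(); print(s["position"],s["eef_rot"][:,1],s["width"])
c=imaging.capture("wrist"); np.savez("w0.npz",**c); cv2.imwrite("pics/w0.png",c["pixels"][:,:,::-1])
W=pts(c);h=cv2.cvtColor(c["pixels"],cv2.COLOR_RGB2HSV); H,S,V=[h[...,i].astype(int) for i in range(3)]
o=(H>12)&(H<21)&(S>150)&(V>100)&(abs(W[...,0]-500)<180)&(abs(W[...,1]-378)<60)
for k,m,hp in (("rib",o&(W[...,2]>55),71),("blade",o&(W[...,2]<32)&(W[...,2]>14),24)):
    m=big(m); q=np.argwhere(m)[:,::-1]; print(k,m.sum(),np.median(W[...,2][m]),rect(ray(c,q,hp)),q.min(0),q.max(0))
E
```

```text
[454.35175238 375.94566865 122.46763186] [ 0.07292449  0.99730267 -0.00833041] 0.6318616291975838
rib 1676 70.48925295905943 (array([458.6, 375.3]), array([15.2, 58.1]), -3.84) [314 220] [338 306]
blade 2170 23.655188896399594 (array([460.4, 375.3]), array([ 23.1, 121.2]), -3.89) [311 167] [342 319]
```

View pics/w0.png

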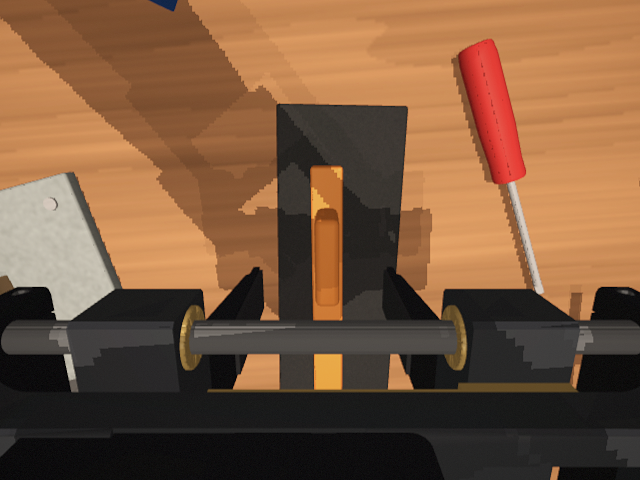

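The wrist view shows the rib centred between the fingers at about (326,263), and the mat and screwdriver are clear. The rib measures (458.6, 376). Descending now.

Call:
play_rows(targets=[[0,0,0,0.002,0,0,0.06],[0,0,0,0,0,-0.035,0.06],[0,0,0,0,0,-0.03,0.06],[0,0,0,0,0,-0.015,0.06],[0,0,0,0,0,0,0.06]])

```text
clock: 1.4
position: [458.7, 379.5, 48.7]
eef_rot: [[-0.998, 0.07, -0.003], [0.07, 0.998, -0.002], [0.003, -0.002, -1.0]]
contact_force: [-0.1, -0.4, 0.4]
width: 0.629
grasp_force: 0.0
```

Call:
play_rows(targets=[[0,0,0,0,0,0,0.06],[0,0,0,0,0,0,0.06]])

```text
clock: 1.57
position: [461.7, 381.3, 53.6]
eef_rot: [[-0.997, 0.071, 0.004], [0.071, 0.997, 0.003], [-0.004, 0.003, -1.0]]
contact_force: [1.2, 1.1, -0.1]
width: 0.63
grasp_force: 0.0
```

Call:
play_rows(targets=[[0,0,0,0,0,0,0.06],[0,0,0,0,0,0,0.06]])

```text
clock: 1.73
position: [461.3, 380.8, 52.9]
eef_rot: [[-0.997, 0.071, 0.003], [0.071, 0.997, 0.002], [-0.003, 0.003, -1.0]]
contact_force: [-0.4, -0.7, -1.1]
width: 0.63
grasp_force: 0.0
```

Call:
play_rows(targets=[[0,0,0,0,0,0,0.06],[0,0,0,0,0,0,0.06],[0,0,0,0,0,0,0.06]])

```text
clock: 1.98
position: [460.2, 379.8, 50.8]
eef_rot: [[-0.997, 0.071, 0.001], [0.071, 0.997, 0.0], [-0.001, 0.0, -1.0]]
contact_force: [0.2, -0.5, 0.4]
width: 0.633
grasp_force: 0.0
```

Call:
play_rows(targets=[[0,0,0,-0.002,-0.0025,-0.008,0.06],[0,0,0,0,0,-0.008,0.06],[0,0,0,0,0,-0.006,0.06],[0,0,0,0,0,0,0.06],[0,0,0,0,0,0,0.06]])

```text
clock: 2.4
position: [457.3, 376.7, 27.1]
eef_rot: [[-0.997, 0.071, -0.002], [0.071, 0.997, -0.001], [0.002, -0.001, -1.0]]
contact_force: [0.6, -0.1, 0.3]
width: 0.63
grasp_force: 0.0
```

Call:
play_rows(targets=[[0,0,0,0,0,0,0.03],[0,0,0,0,0,0,0.0],[0,0,0,0,0,0,0.0],[0,0,0,0,0,0,0.0],[0,0,0,0,0,0,0.0]])

```text
clock: 2.82
position: [458.1, 377.3, 28.6]
eef_rot: [[-0.997, 0.071, 0.0], [0.071, 0.997, 0.0], [-0.0, 0.0, -1.0]]
contact_force: [0.7, 0.0, 0.1]
width: 0.338
grasp_force: 0.0
```

Call:
play_rows(targets=[[0,0,0,0,0,0,0.0],[0,0,0,0,0,0,0.0],[0,0,0,0,0,0,0.0]])

```text
clock: 3.07
position: [458.0, 377.2, 28.4]
eef_rot: [[-0.997, 0.071, 0.0], [0.071, 0.997, 0.0], [-0.0, 0.0, -1.0]]
contact_force: [-1.1, 1.4, -0.2]
width: 0.167
grasp_force: 30.0
```

Rib gripped (15.9 mm, 30 N). Lifting, swinging the stick parallel to the fence and carrying it to the block's outer side.

Call:
play_rows(targets=[[0,0,0,0,0,0.015,0.0],[0,0,0,0,0,0.025,0.0],[0,0,0,0,0,0.02,0.0],[0,0,-0.06,-0.001,-0.011,0,0.0],[0,0,-0.12,-0.002,-0.0215,0,0.0]])

```text
clock: 3.48
position: [456.2, 346.4, 90.6]
eef_rot: [[-0.968, 0.251, 0.004], [0.251, 0.968, 0.003], [-0.003, 0.004, -1.0]]
contact_force: [-0.8, -1.2, -1.9]
width: 0.168
grasp_force: 30.0
```

Call:
play_rows(targets=[[0,0,-0.12,-0.002,-0.0215,0,0.0],[0,0,-0.12,-0.002,-0.0215,0,0.0],[0,0,-0.12,-0.002,-0.0215,0,0.0],[0,0,-0.12,-0.002,-0.0215,0,0.0],[0,0,-0.12,-0.002,-0.0215,0,0.0]])

```text
clock: 3.9
position: [444.3, 236.0, 87.9]
eef_rot: [[-0.655, 0.756, -0.001], [0.756, 0.655, -0.0], [0.0, -0.001, -1.0]]
contact_force: [-0.2, 0.4, -2.0]
width: 0.166
grasp_force: 30.0
```

Call:
play_rows(targets=[[0,0,-0.12,-0.002,-0.0215,0,0.0],[0,0,-0.12,-0.002,-0.0215,0,0.0],[0,0,-0.12,-0.002,-0.0215,0,0.0],[0,0,-0.12,-0.002,-0.0215,0,0.0],[0,0,-0.06,-0.001,-0.0105,0,0.0]])

```text
clock: 4.32
position: [435.2, 138.8, 87.8]
eef_rot: [[-0.172, 0.985, -0.001], [0.985, 0.172, -0.001], [-0.001, -0.001, -1.0]]
contact_force: [0.2, 0.4, -1.0]
width: 0.168
grasp_force: 30.0
```

Call:
play_rows(targets=[[0,0,0,0,0,0,0.0],[0,0,0,0,0,0,0.0],[0,0,0,0,0,0,0.0],[0,0,0,0,0,0,0.0]])

```text
clock: 4.65
position: [436.0, 141.4, 88.3]
eef_rot: [[-0.18, 0.984, -0.0], [0.984, 0.18, 0.0], [0.0, -0.0, -1.0]]
contact_force: [0.5, -0.5, -1.8]
width: 0.168
grasp_force: 30.0
```

```bash
cat > j.py <<'E'
from seg import *
O=np.array([545.6,-12.8]); a=np.radians(-79.7); ex=np.array([np.cos(a),np.sin(a)]); ey=np.array([-ex[1],ex[0]])
def tojig(p): d=np.asarray(p)[:2]-O; return np.round([d@ex,d@ey],1)
def toworld(x,y): return np.round(O+x*ex+y*ey,1)
E
python3 - <<'E'
from bench import arm, imaging
from j import *
s=arm.read_state(); R=s["eef_rot"]; print(s["position"],tojig(s["position"]),np.degrees(np.arctan2(R[1,1],R[0,1]))-90)
c=imaging.capture("top"); np.savez("t1.npz",**c); cv2.imwrite("pics/t1.png",c["pixels"][140:340,180:500,::-1].repeat(2,0).repeat(2,1))
segs(c); print(toworld(-170,-80))
E
```

```text
[435.99236442 141.37123227  88.33185345] [-171.3  -80.3] -79.6101203589844
stick 180 z [79.2 83.9 88.2] px [352. 251.] rect [455.8  30.9] [19.1 64.2] -79.4 mean [455.9  31.1]
rib 180 z [79.2 83.9 88.2] px [352. 251.] rect [454.2  34.4] [18.5 62. ] -79.4 mean [454.3  34.5]
blade none
mat 3367 z [-1.2  3.7  8.6] px [219. 235.] rect [503.6 382.7] [ 95.5 252.7] -5.23 mean [504.1 383.1]
block 661 z [46.7 51.5 56.2] px [343. 228.] rect [509.1  66.3] [ 60.3 107.5] -75.62 mean [515.3  56.4]
guard 1334 z [67.  71.7 76.3] px [382. 207.] rect [565.  -44.6] [ 69.3 131.2] 10.18 mean [564.9 -44.8]
bed 4525 z [ 7.1 11.8 16.4] px [377. 223.] rect [522.7  -2.6] [198.  407.7] -79.75 mean [529.3 -36.8]
fence 534 z [40.6 45.7 50.6] px [327. 201.] rect [585.3  94. ] [ 18.5 200.9] -79.68 mean [585.2  95. ]
red 140 z [31.2 37.9 56.2] px [421. 219.] rect [ 535.  -146.4] [30.4 47. ] 31.43 mean [ 535.8 -147.5]
[436.5 140.2]
```

View pics/t1.png

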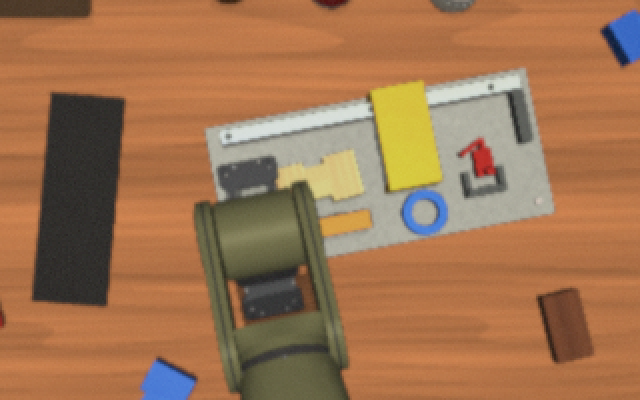

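The stick lies parallel on the block's outer side, with its tip at crop px (372,217), short of the guard and tape. Lowering it to 3 mm above the bed, then pressing towards the fence.

Call:
play_rows(targets=[[0,0,0,0,0,-0.02,0.0],[0,0,0,0,0,-0.018,0.0],[0,0,0,0,0,-0.01,0.0],[0,0,0,0,0,0,0.0],[0,0,0,0,0,0,0.0]])

```text
clock: 5.12
position: [435.5, 140.9, 39.9]
eef_rot: [[-0.179, 0.984, -0.002], [0.984, 0.179, -0.0], [0.0, -0.002, -1.0]]
contact_force: [0.7, 0.2, -1.9]
width: 0.164
grasp_force: 30.0
```

Call:
play_rows(targets=[[0,0,0,0.00394,0.00071,0,0.0],[0,0,0,0.00394,0.00071,0,0.0],[0,0,0,0.00394,0.00071,0,0.0],[0,0,0,0.00394,0.00071,0,0.0],[0,0,0,0.00394,0.00071,0,0.0]])

```text
clock: 5.53
position: [456.1, 144.4, 40.8]
eef_rot: [[-0.178, 0.984, -0.0], [0.984, 0.178, 0.0], [0.0, -0.0, -1.0]]
contact_force: [-1.6, 0.4, -0.2]
width: 0.162
grasp_force: 30.0
```

Call:
play_rows(targets=[[0,0,0,0.00394,0.00071,0,0.0],[0,0,0,0.00394,0.00071,0,0.0],[0,0,0,0.00394,0.00071,0,0.0],[0,0,0,0.00394,0.00071,0,0.0],[0,0,0,0.00394,0.00071,0,0.0]])

```text
clock: 5.95
position: [475.6, 147.7, 40.2]
eef_rot: [[-0.178, 0.984, -0.0], [0.984, 0.178, -0.0], [-0.0, -0.0, -1.0]]
contact_force: [-2.6, 0.4, -0.1]
width: 0.165
grasp_force: 30.0
```

```bash
python3 - <<'E'
from bench import arm
from j import *
s=arm.read_state(); R=s["eef_rot"]; f=s["contact_force"];print(s["position"],tojig(s["position"]),np.degrees(np.arctan2(R[1,1],R[0,1]))-90,f[:2]@ex,f[:2]@ey)
E
```

```text
[475.62946041 147.74262611  40.1702834 ] [-170.5  -40.1] -79.72379842071835 -0.8821456206049935 -2.469977651194607
```

Call:
play_rows(targets=[[0,0,0,0.00394,0.00071,0,0.0],[0,0,0,0.00394,0.00071,0,0.0],[0,0,0,0.00295,0.00054,0,0.0],[0,0,0,0.00197,0.00036,0,0.0],[0,0,0,0,0,0,0.0]])

```text
clock: 6.37
position: [488.8, 150.2, 40.3]
eef_rot: [[-0.179, 0.984, 0.001], [0.984, 0.179, 0.0], [0.0, 0.001, -1.0]]
contact_force: [-0.4, 0.5, -1.5]
width: 0.165
grasp_force: 30.0
```

Call:
play_rows(targets=[[0,0,0,0.00148,0.00027,0,0.0],[0,0,0,0.00148,0.00027,0,0.0]])

```text
clock: 6.53
position: [490.9, 150.6, 40.3]
eef_rot: [[-0.178, 0.984, -0.001], [0.984, 0.178, -0.0], [-0.0, -0.001, -1.0]]
contact_force: [-2.7, -0.5, -0.9]
width: 0.168
grasp_force: 30.0
```

```bash
python3 - <<'E'
from bench import arm,imaging
from j import *
s=arm.read_state(); R=s["eef_rot"]; f=s["contact_force"];print(s["position"],tojig(s["position"]),np.degrees(np.arctan2(R[1,1],R[0,1]))-90,f[:2]@ex,f[:2]@ey)
c=imaging.capture("top"); np.savez("t2.npz",**c); segs(c)
E
```

```text
[490.89876052 150.61654946  40.31497863] [-170.6  -24.6] -79.72047545119929 -0.023146397223104926 -2.7008431546001685
stick 185 z [30.9 35.8 41. ] px [347. 231.] rect [509.1  44.2] [21.3 62.7] -79.28 mean [509.1  43.5]
rib none
blade 46 z [29.7 33.4 34.8] px [347. 231.] rect [510.2  42.5] [18.5 39.6] 89.38 mean [508.4  43.8]
mat 3362 z [-1.2  3.6  8.6] px [219. 235.] rect [503.6 382.5] [ 95.5 252.7] -5.26 mean [504.2 383. ]
block 526 z [46.8 51.5 56.2] px [345. 214.] rect [549.3  52.1] [60.2 67.8] -79.28 mean [550.   49.7]
guard 1332 z [67.3 71.8 76.1] px [382. 207.] rect [564.8 -44.3] [ 69.2 131.3] 9.86 mean [564.9 -44.8]
bed 3709 z [ 7.2 11.7 16.8] px [392. 230.] rect [520.1 -66.1] [170.4 284.3] -79.68 mean [512.1 -77.9]
fence 355 z [40.9 45.6 50.1] px [340. 199.] rect [591.1  62.2] [ 18.5 136.3] -79.68 mean [591.4  61.8]
red 140 z [31.7 36.4 56.6] px [420. 219.] rect [ 534.3 -146.6] [32.6 46.8] 37.69 mean [ 535.9 -147.1]
```

Call:
play_rows(targets=[[0,0,0,0.00148,0.00027,0,0.0],[0,0,0,0.00098,0.00018,0,0.0],[0,0,0,0,0,0,0.0]])

```text
clock: 6.83
position: [493.9, 151.1, 40.3]
eef_rot: [[-0.179, 0.984, 0.001], [0.984, 0.179, 0.0], [0.0, 0.001, -1.0]]
contact_force: [-0.8, -0.2, -2.1]
width: 0.166
grasp_force: 30.0
```

Call:
play_rows(targets=[[0,0,0,0.00098,0.00018,0,0.0],[0,0,0,0,0,0,0.0]])

```text
clock: 7.0
position: [494.7, 151.3, 40.3]
eef_rot: [[-0.178, 0.984, 0.0], [0.984, 0.178, 0.0], [0.0, 0.0, -1.0]]
contact_force: [-1.3, -0.0, -0.8]
width: 0.163
grasp_force: 30.0
```

Call:
play_rows(targets=[[0,0,0,0.00098,0.00018,0,0.0],[0,0,0,0,0,0,0.0]])

```text
clock: 7.17
position: [494.8, 151.4, 40.3]
eef_rot: [[-0.178, 0.984, -0.002], [0.984, 0.178, -0.0], [0.0, -0.002, -1.0]]
contact_force: [-5.1, -0.7, 2.8]
width: 0.164
grasp_force: 30.0
```

Call:
play_rows(targets=[[0,0,0,0.00098,0.00018,0,0.0],[0,0,0,0,0,0,0.0],[0,0,0,0,0,0,0.0],[0,0,0,0,0,0,0.0]])

```text
clock: 7.5
position: [494.9, 151.4, 40.0]
eef_rot: [[-0.178, 0.984, -0.004], [0.984, 0.178, -0.001], [-0.0, -0.004, -1.0]]
contact_force: [-7.4, -0.3, 2.6]
width: 0.168
grasp_force: 30.0
```

```bash
python3 - <<'E'
from bench import arm,imaging
from j import *
s=arm.read_state(); R=s["eef_rot"]; f=s["contact_force"];print(s["position"],tojig(s["position"]),np.degrees(np.arctan2(R[1,1],R[0,1]))-90,f[:2]@ex,f[:2]@ey)
c=imaging.capture("top"); np.savez("t3.npz",**c); segs(c)
E
```

```text
[494.88053587 151.36550312  39.97415768] [-170.6  -20.5] -79.72910302694078 -1.0101012931981193 -7.2870452848566485
stick 189 z [30.3 35.4 39.4] px [347. 230.] rect [513.   44.8] [21.8 62.8] -79.31 mean [512.7  44.2]
rib none
blade 37 z [30.2 33.2 34.8] px [340. 230.] rect [510.7  60.2] [16.7 31.8] -72.19 mean [511.5  62. ]
mat 3354 z [-1.3  3.8  8.7] px [219. 235.] rect [503.6 382.6] [ 95.4 252.6] -5.18 mean [504.1 383. ]
block 521 z [47.  51.7 56.6] px [345. 213.] rect [551.9  53.1] [58.7 68.8] -79.28 mean [553.1  50.5]
guard 1335 z [67.1 71.6 76.3] px [382. 207.] rect [565.  -44.6] [ 69.3 131.2] 10.18 mean [564.9 -44.9]
bed 3759 z [ 7.1 11.7 16.5] px [392. 230.] rect [520.1 -66.1] [170.4 283.3] -79.63 mean [512.1 -76.8]
fence 329 z [41.3 46.  50.5] px [341. 199.] rect [590.7  62.1] [ 19.2 136.3] -79.68 mean [592.3  58.6]
red 143 z [30.2 36.8 56.6] px [420. 219.] rect [ 534.3 -146.6] [32.6 46.8] 37.69 mean [ 536.  -147.2]
```

Block is on the fence with a 7 N press. Backing off and going around behind its rear face.

Call:
play_rows(targets=[[0,0,0,-0.0039,-0.0007,0,0.0],[0,0,0,-0.0118,-0.0021,0,0.0],[0,0,0,0,0,0,0.0],[0,0,0,-0.0027,0.015,0,0.0],[0,0,0,-0.0054,0.03,0,0.0]])

```text
clock: 7.97
position: [474.2, 192.8, 40.8]
eef_rot: [[-0.175, 0.984, 0.003], [0.984, 0.175, -0.0], [-0.001, 0.003, -1.0]]
contact_force: [0.9, -0.0, -1.3]
width: 0.167
grasp_force: 30.0
```

Call:
play_rows(targets=[[0,0,0,-0.0054,0.03,0,0.0],[0,0,0,-0.0054,0.03,0,0.0],[0,0,0,-0.0027,0.015,0,0.0],[0,0,0,0,0,0,0.0],[0,0,0,0,0,0,0.0]])

```text
clock: 8.38
position: [459.8, 269.5, 40.6]
eef_rot: [[-0.181, 0.984, 0.002], [0.984, 0.181, 0.0], [-0.0, 0.002, -1.0]]
contact_force: [0.1, -0.0, -1.0]
width: 0.167
grasp_force: 30.0
```

Call:
play_rows(targets=[[0,0,0,0.0118,0.0021,0,0.0],[0,0,0,0.0158,0.0029,0,0.0],[0,0,0,0.0138,0.0025,0,0.0],[0,0,0,0,0,0,0.0],[0,0,0,0,0,0,0.0]])

```text
clock: 8.8
position: [501.4, 275.3, 40.4]
eef_rot: [[-0.177, 0.984, 0.0], [0.984, 0.177, -0.0], [-0.0, 0.0, -1.0]]
contact_force: [0.5, -0.7, -0.8]
width: 0.169
grasp_force: 30.0
```

```bash
python3 - <<'E'
from bench import arm,imaging
from j import *
s=arm.read_state(); R=s["eef_rot"]; f=s["contact_force"];print(s["position"],tojig(s["position"]),np.degrees(np.arctan2(R[1,1],R[0,1]))-90,f[:2]@ex,f[:2]@ey)
c=imaging.capture("top"); np.savez("t4.npz",**c); cv2.imwrite("pics/t4.png",c["pixels"][140:340,180:500,::-1].repeat(2,0).repeat(2,1))
segs(c)
E
```

```text
[501.38059055 275.32544223  40.39188592] [-291.4    8. ] -79.80363207821117 0.7469251433065397 0.3802753887871167
stick 209 z [31.3 35.2 40.3] px [297. 228.] rect [517.1 174.3] [22.4 73.6] -82.79 mean [517.8 174.3]
rib none
blade 69 z [30.8 33.5 34.8] px [293. 229.] rect [515.5 181.6] [22.1 55.5] -84.56 mean [516.9 185.4]
mat 2021 z [-1.   3.8  8.7] px [214. 234.] rect [503.6 383.7] [ 94.6 253. ] -5.61 mean [506.2 397.2]
block 882 z [47.1 51.5 56.1] px [336. 215.] rect [548.8  73.3] [ 59.1 109.6] -79.87 mean [548.8  73.8]
guard 1332 z [67.  71.7 76.3] px [382. 207.] rect [565.  -44.6] [ 69.3 131.2] 10.18 mean [565.  -44.9]
bed 6605 z [ 7.1 11.7 16.6] px [359. 235.] rect [522.4  -2.6] [198.6 407.7] -79.74 mean [500.   10.7]
fence 527 z [41.4 45.6 51.4] px [327. 201.] rect [584.9  93.9] [ 19.2 200.9] -79.68 mean [585.2  95.2]
red 141 z [30.5 37.1 56.2] px [421. 219.] rect [ 535.  -146.4] [30.4 47. ] 31.43 mean [ 535.7 -147.3]
```

View pics/t4.png

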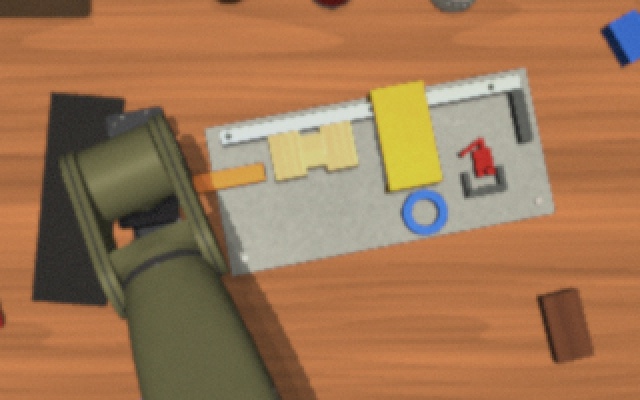

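The picture shows the block flat on the fence and the tip (crop px (265,171)) about 4 px behind its rear face. I'll check the stick's yaw in the grip more closely.

```bash
python3 - <<'E'
from bench import imaging
from j import *
for n in ("top","scene"):
    c=imaging.capture(n); W=pts(c); h=cv2.cvtColor(c["pixels"],cv2.COLOR_RGB2HSV); H,S,V=[h[...,i].astype(int) for i in range(3)]
    P=W[...,:2]-O; X=P@ex; Y=P@ey
    m=(H>10)&(H<22)&(S>140)&(V>110)&(X>-250)&(X<-140)&(abs(Y)<50)&(W[...,2]>25)&(W[...,2]<46)
    q=np.argwhere(m)[:,::-1]; R=ray(c,q,35)[:,:2]-O; x,y=R@ex,R@ey
    for lo in range(-235,-145,15):
        k=(x>=lo)&(x<lo+15)
        if k.sum()>5: print(n,lo,k.sum(),y[k].min().round(1),y[k].max().round(1),y[k].mean().round(1))
    print("xmax",x.max())
E
```

```text
top -235 55 -7.3 16.8 4.6
top -220 46 -5.6 16.9 4.8
top -205 48 -6.0 15.1 4.7
top -190 48 -5.9 15.2 4.6
top -175 46 -5.8 15.3 4.6
top -160 24 -5.7 13.3 4.8
xmax -151.7144365906393
scene -220 29 -3.5 21.4 7.8
scene -205 40 -4.7 22.9 8.9
scene -190 42 -4.4 23.3 9.2
scene -175 34 -4.0 21.8 8.9
scene -160 15 -3.7 19.5 7.6
xmax -154.98935460525922
```

Stick is straight in the grip, tip at jig y ≈ 6.5, about 12 mm behind the block. Closing in, with a slight bias towards the fence.

Call:
play_rows(targets=[[0,0,0,0.0034,-0.0034,0,0.0],[0,0,0,0.0007,-0.0039,0,0.0],[0,0,0,0.0004,-0.002,0,0.0],[0,0,0,0.0004,-0.002,0,0.0],[0,0,0,0.0004,-0.002,0,0.0]])

```text
clock: 9.37
position: [505.8, 263.1, 40.5]
eef_rot: [[-0.178, 0.984, -0.0], [0.984, 0.178, 0.001], [0.001, 0.0, -1.0]]
contact_force: [-0.7, 3.0, -0.1]
width: 0.167
grasp_force: 30.0
```

Call:
play_rows(targets=[[0,0,0,0.0007,-0.0019,0,0.0],[0,0,0,0.0007,-0.0019,0,0.0],[0,0,0,0.0007,-0.0019,0,0.0],[0,0,0,0.0007,-0.0019,0,0.0]])

```text
clock: 9.7
position: [508.3, 255.6, 40.2]
eef_rot: [[-0.178, 0.984, -0.001], [0.984, 0.178, 0.0], [0.001, -0.001, -1.0]]
contact_force: [-3.2, 1.8, -0.8]
width: 0.167
grasp_force: 30.0
```

```bash
cat > st.py <<'E'
from bench import arm,imaging
from j import *
s=arm.read_state(); R=s["eef_rot"]; f=s["contact_force"];print(s["position"],tojig(s["position"]),np.degrees(np.arctan2(R[1,1],R[0,1]))-90,"Fx,Fy",f[:2]@ex,f[:2]@ey)
c=imaging.capture("top"); W=pts(c); h=cv2.cvtColor(c["pixels"],cv2.COLOR_RGB2HSV); H,S,V=[h[...,i].astype(int) for i in range(3)]
m=(H>17)&(H<28)&(S>60)&(S<150)&(V>140)&(W[...,2]>40)&(W[...,2]<62)&(abs(W[...,0]-550)<110)&(W[...,1]<250)&(W[...,1]>-250)
q=np.argwhere(big(m))[:,::-1]; r=rect(ray(c,q,52)); P=ray(c,q,52)[:,:2]-O
print("block",r,tojig(r[0]),"xmin/max",(P@ex).min().round(1),(P@ex).max().round(1))
E
python3 st.py
```

```text
[508.26594763 255.58697772  40.20004663] [-270.7   11.3] -79.73374725667978 Fx,Fy -2.3549053210698574 -2.791866195466957
block (array([550.1,  64.7]), array([ 59. , 109.6]), -79.7) [-75.4  18.3] xmin/max -130.3 -20.7
```

Contact is good, with about 2.8 N towards the fence and the block square. Feeding.

Call:
play_rows(targets=[[0,0,0,0.0007,-0.0039,0,0.0],[0,0,0,0.0007,-0.0039,0,0.0],[0,0,0,0.0007,-0.0039,0,0.0],[0,0,0,0.0007,-0.0039,0,0.0],[0,0,0,0.0007,-0.0039,0,0.0]])

```text
clock: 10.17
position: [512.1, 235.3, 40.1]
eef_rot: [[-0.178, 0.984, -0.0], [0.984, 0.178, -0.0], [-0.0, -0.0, -1.0]]
contact_force: [-2.8, 2.9, -1.7]
width: 0.163
grasp_force: 30.0
```

```bash
python3 st.py
```

```text
[512.14327724 235.27460384  40.11116405] [-250.1   11.4] -79.72462884081561 Fx,Fy -3.3380898796248974 -2.21509928383036
block (array([553.8,  44.5]), array([ 59.6, 110.2]), -79.71) [-54.9  18.3] xmin/max -109.9 0.2
```

Call:
play_rows(targets=[[0,0,0,0.0008,-0.0039,0,0.0],[0,0,0,0.0007,-0.0039,0,0.0],[0,0,0,0.0008,-0.0039,0,0.0],[0,0,0,0.0007,-0.0039,0,0.0],[0,0,0,0.0008,-0.0039,0,0.0]])

```text
clock: 10.63
position: [516.1, 216.0, 40.4]
eef_rot: [[-0.179, 0.984, 0.0], [0.984, 0.179, -0.0], [-0.0, 0.0, -1.0]]
contact_force: [-0.7, 1.8, -0.5]
width: 0.167
grasp_force: 30.0
```

Call:
play_rows(targets=[[0,0,0,0.0007,-0.0039,0,0.0],[0,0,0,0.0007,-0.0039,0,0.0],[0,0,0,0.0008,-0.0039,0,0.0],[0,0,0,0.0007,-0.0039,0,0.0],[0,0,0,0.0007,-0.0039,0,0.0]])

```text
clock: 11.05
position: [519.7, 196.5, 40.4]
eef_rot: [[-0.179, 0.984, -0.0], [0.984, 0.179, 0.0], [0.0, -0.0, -1.0]]
contact_force: [-1.0, 2.1, -0.5]
width: 0.167
grasp_force: 30.0
```

```bash
python3 st.py
```

```text
[519.67582745 196.53902115  40.3698546 ] [-210.6   11.9] -79.71622043330024 Fx,Fy -2.237443015791572 -0.6561220204196262
block (array([557.7,  24.2]), array([58.6, 74. ]), -79.69) [-34.2  18.5] xmin/max -71.2 2.8
```

Call:
play_rows(targets=[[0,0,0,0.0011,-0.0039,0,0.0],[0,0,0,0.0011,-0.0039,0,0.0],[0,0,0,0.0011,-0.0039,0,0.0],[0,0,0,0.0009,-0.0039,0,0.0],[0,0,0,0.0009,-0.0039,0,0.0]])

```text
clock: 11.52
position: [524.5, 177.2, 40.3]
eef_rot: [[-0.178, 0.984, -0.001], [0.984, 0.178, 0.0], [0.0, -0.001, -1.0]]
contact_force: [-2.0, 1.8, -1.8]
width: 0.17
grasp_force: 30.0
```

Call:
play_rows(targets=[[0,0,0,0.0008,-0.0039,0,0.0],[0,0,0,0.0008,-0.0039,0,0.0],[0,0,0,0.0008,-0.0039,0,0.0],[0,0,0,0.0008,-0.0039,0,0.0],[0,0,0,0.0008,-0.0039,0,0.0]])

```text
clock: 11.93
position: [528.6, 157.4, 40.1]
eef_rot: [[-0.178, 0.984, -0.001], [0.984, 0.178, -0.0], [-0.0, -0.001, -1.0]]
contact_force: [-3.9, 3.9, -0.9]
width: 0.165
grasp_force: 30.0
```

```bash
python3 st.py
```

```text
[528.5638684  157.41748114  40.11937786] [-170.5   13.7] -79.71976706502844 Fx,Fy -4.4835831958366805 -3.108700184415732
block (array([561.1,   4.6]), array([34.2, 59.7]), 10.31) [-14.3  18.4] xmin/max -31.4 2.8
```

Call:
play_rows(targets=[[0,0,0,0.0007,-0.0039,0,0.0],[0,0,0,0.0007,-0.0039,0,0.0],[0,0,0,0.0007,-0.0039,0,0.0],[0,0,0,0.0007,-0.0039,0,0.0],[0,0,0,0.0007,-0.0039,0,0.0]])

```text
clock: 12.4
position: [532.4, 137.8, 40.3]
eef_rot: [[-0.179, 0.984, 0.0], [0.984, 0.179, -0.0], [-0.0, 0.0, -1.0]]
contact_force: [-1.8, 1.4, -1.6]
width: 0.17
grasp_force: 30.0
```

Call:
play_rows(targets=[[0,0,0,0.0006,-0.003,0,0.0],[0,0,0,0.0006,-0.003,0,0.0],[0,0,0,0.0006,-0.003,0,0.0],[0,0,0,0.0006,-0.003,0,0.0],[0,0,0,0.0006,-0.003,0,0.0]])

```text
clock: 12.82
position: [535.2, 123.2, 40.4]
eef_rot: [[-0.179, 0.984, -0.0], [0.984, 0.179, 0.0], [0.0, -0.0, -1.0]]
contact_force: [-1.9, 1.4, -1.2]
width: 0.169
grasp_force: 30.0
```

```bash
python3 st.py
```

```text
[535.20039187 123.2022361   40.35092237] [-135.7   14.1] -79.7168180175469 Fx,Fy -1.674721586513697 -1.6517032067821855
block (array([ 581.1, -102.4]), array([40.1, 60.1]), 10.07) [94.5 18.9] xmin/max 74.5 114.6
```

Call:
play_rows(targets=[[0,0,0,0.0006,-0.003,0,0.0],[0,0,0,0.0006,-0.003,0,0.0],[0,0,0,0.0006,-0.003,0,0.0],[0,0,0,0.0006,-0.003,0,0.0],[0,0,0,0.0006,-0.003,0,0.0]])

```text
clock: 13.28
position: [538.1, 109.5, 40.8]
eef_rot: [[-0.178, 0.984, -0.0], [0.984, 0.178, 0.003], [0.003, 0.0, -1.0]]
contact_force: [-3.0, 7.7, 0.9]
width: 0.168
grasp_force: 30.0
```

Call:
play_rows(targets=[[0,0,0,0.0006,-0.003,0,0.0],[0,0,0,0.0006,-0.003,0,0.0],[0,0,0,0.0006,-0.003,0,0.0],[0,0,0,0.0006,-0.003,0,0.0],[0,0,0,0.0006,-0.003,0,0.0]])

```text
clock: 13.7
position: [540.9, 94.5, 40.7]
eef_rot: [[-0.178, 0.984, -0.001], [0.984, 0.178, 0.002], [0.003, -0.0, -1.0]]
contact_force: [-3.2, 7.5, 1.7]
width: 0.166
grasp_force: 30.0
```

```bash
python3 st.py
```

```text
[540.94335561  94.54006253  40.73599744] [-106.4   14.6] -79.74389926151929 Fx,Fy -7.930078969847328 -1.8504367033111646
block (array([ 583.4, -116.9]), array([59.2, 68.4]), -79.84) [109.2  18.6] xmin/max 74.9 143.5
```

Call:
play_rows(targets=[[0,0,0,0.0006,-0.003,0,0.0],[0,0,0,0.0006,-0.003,0,0.0],[0,0,0,0.0006,-0.003,0,0.0],[0,0,0,0.0006,-0.003,0,0.0],[0,0,0,0.0006,-0.003,0,0.0]])

```text
clock: 14.17
position: [543.8, 79.7, 40.8]
eef_rot: [[-0.178, 0.984, -0.001], [0.984, 0.178, 0.003], [0.003, -0.001, -1.0]]
contact_force: [-4.2, 8.2, 2.5]
width: 0.165
grasp_force: 30.0
```

Call:
play_rows(targets=[[0,0,0,0.0006,-0.003,0,0.0],[0,0,0,0.0006,-0.003,0,0.0],[0,0,0,0.0006,-0.003,0,0.0],[0,0,0,0.0006,-0.003,0,0.0],[0,0,0,0.0004,-0.002,0,0.0]])

```text
clock: 14.58
position: [546.4, 65.7, 40.8]
eef_rot: [[-0.177, 0.984, -0.002], [0.984, 0.178, 0.003], [0.003, -0.001, -1.0]]
contact_force: [-4.9, 8.7, 2.9]
width: 0.166
grasp_force: 30.0
```

```bash
python3 st.py
```

```text
[546.42704144  65.68893234  40.75184185] [-77.1  14.8] -79.77555767561148 Fx,Fy -9.39494626000841 -3.2773618030216003
block (array([ 586.2, -131.2]), array([60.1, 97.9]), -80.05) [123.8  18.8] xmin/max 74.9 172.9
```

Call:
play_rows(targets=[[0,0,0,0.0004,-0.002,0,0.0],[0,0,0,0.0004,-0.002,0,0.0],[0,0,0,0.0004,-0.002,0,0.0],[0,0,0,0.0003,-0.0015,0,0.0],[0,0,0,0.0002,-0.001,0,0.0]])

```text
clock: 15.05
position: [548.2, 56.8, 40.5]
eef_rot: [[-0.178, 0.984, -0.001], [0.984, 0.178, 0.002], [0.002, -0.001, -1.0]]
contact_force: [-2.6, 6.8, 1.6]
width: 0.166
grasp_force: 30.0
```

```bash
python3 st.py
```

```text
[548.20406875  56.80122828  40.49589379] [-68.  15.] -79.74565955422807 Fx,Fy -7.171980786863927 -1.3670430852497915
block (array([ 586.9, -135.6]), array([ 60.1, 107.7]), -80.07) [128.2  18.7] xmin/max 74.5 182.1
```

Call:
play_rows(targets=[[0,0,0,0.0002,-0.001,0,0.0],[0,0,0,0.0002,-0.001,0,0.0],[0,0,0,0,0,0,0.0]])

```text
clock: 15.35
position: [548.9, 53.7, 40.2]
eef_rot: [[-0.178, 0.984, -0.001], [0.984, 0.178, -0.0], [0.0, -0.001, -1.0]]
contact_force: [-2.1, 2.8, -1.1]
width: 0.167
grasp_force: 30.0
```

Call:
play_rows(targets=[[0,0,0,0.0002,-0.001,0,0.0],[0,0,0,0,0,0,0.0]])

```text
clock: 15.52
position: [549.2, 52.7, 40.2]
eef_rot: [[-0.178, 0.984, -0.0], [0.984, 0.178, -0.0], [-0.0, -0.0, -1.0]]
contact_force: [-3.1, 2.1, 0.1]
width: 0.169
grasp_force: 30.0
```

```bash
cat >> st.py <<'E'
r=(((H<6)|(H>174))&(S>150)&(abs(W[...,1]+140)<60)&(abs(W[...,0]-540)<70))
q=np.argwhere(big(r))[:,::-1]; P=ray(c,q,40)[:,:2]-O; print("catch y mean/max",(P@ey).mean().round(1),(P@ey).max().round(1),"x at max",(P@ex)[np.argmax(P@ey)].round(1))
import sys; cv2.imwrite("pics/%s.png"%sys.argv[1],c["pixels"][165:265,360:480,::-1].repeat(5,0).repeat(5,1))
E
python3 st.py e1
```

```text
[549.18143999  52.72075602  40.22109857] [-63.8  15.2] -79.72554057423797 Fx,Fy -2.588998021088593 -2.6566763991726785
block (array([ 587.2, -138.1]), array([ 59.5, 112.5]), -79.7) [130.7  18.5] xmin/max 74.5 187.0
catch y mean/max -32.1 -5.9 x at max 133.5
```

View pics/e1.png

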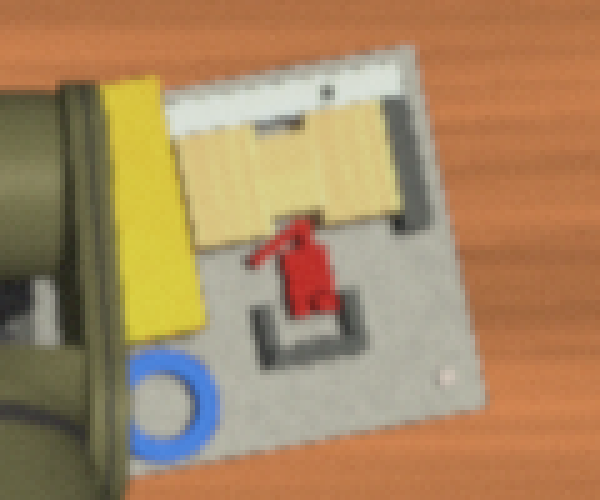

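Clicked home: the red tip is in the notch (crop px (298,228)), the block front is at the stop, and the feed force dropped. Withdrawing straight back, then lifting and returning to the mat.

Call:
play_rows(targets=[[0,0,0,-0.001,0.0015,0,0.0],[0,0,0,-0.001,0.004,0,0.0],[0,0,0,-0.003,0.015,0,0.0],[0,0,0,-0.0054,0.0295,0,0.0],[0,0,0,-0.0054,0.0295,0,0.0]])

```text
clock: 15.98
position: [534.2, 132.5, 40.8]
eef_rot: [[-0.177, 0.984, 0.002], [0.984, 0.177, -0.001], [-0.001, 0.002, -1.0]]
contact_force: [0.5, 0.3, -2.0]
width: 0.168
grasp_force: 30.0
```

Call:
play_rows(targets=[[0,0,0,-0.0054,0.0295,0,0.0],[0,0,0,-0.0054,0.0295,0,0.0],[0,0,0,-0.002,0.01,0.01,0.0],[0,0,0,0,0,0.02,0.0],[0,0,0,0,0,0.02,0.0]])

```text
clock: 16.4
position: [520.2, 201.8, 90.5]
eef_rot: [[-0.181, 0.983, -0.001], [0.983, 0.181, -0.001], [-0.001, -0.001, -1.0]]
contact_force: [0.7, 0.7, -1.3]
width: 0.164
grasp_force: 30.0
```

```bash
python3 st.py e2
```

```text
[520.19758339 201.79438379  90.53829375] [-215.7   13.4] -79.57447017535105 Fx,Fy -0.5301712957061957 0.8163391634422806
block (array([ 587.2, -138.3]), array([ 59.4, 112.8]), -79.7) [130.9  18.5] xmin/max 74.5 187.3
catch y mean/max -32.3 -5.9 x at max 133.5
```

Call:
play_rows(targets=[[0,0,0.06,-0.0028,0.008,0,0.0],[0,0,0.12,-0.0056,0.0159,0,0.0],[0,0,0.12,-0.0056,0.0159,0,0.0],[0,0,0.12,-0.0056,0.0159,0,0.0],[0,0,0.12,-0.0056,0.0159,0,0.0]])

```text
clock: 16.87
position: [496.0, 273.1, 90.5]
eef_rot: [[-0.663, 0.748, 0.002], [0.748, 0.663, -0.0], [-0.001, 0.001, -1.0]]
contact_force: [-0.6, 0.1, -2.0]
width: 0.169
grasp_force: 30.0
```

Call:
play_rows(targets=[[0,0,0.12,-0.0056,0.0159,0,0.0],[0,0,0.12,-0.0056,0.0159,0,0.0],[0,0,0.12,-0.0056,0.0159,0,0.0],[0,0,0.12,-0.0056,0.0159,0,0.0],[0,0,0.12,-0.0056,0.0159,0,0.0]])

```text
clock: 17.28
position: [468.0, 352.8, 90.4]
eef_rot: [[-0.97, 0.243, 0.002], [0.243, 0.97, -0.0], [-0.002, 0.0, -1.0]]
contact_force: [0.1, -0.2, -1.2]
width: 0.168
grasp_force: 30.0
```

Call:
play_rows(targets=[[0,0,0.12,-0.0056,0.0159,0,0.0],[0,0,0.06,-0.0028,0.008,0,0.0],[0,0,0,0,0,0,0.0],[0,0,0,0,0,0,0.0],[0,0,0,0,0,0,0.0]])

```text
clock: 17.7
position: [459.6, 375.7, 90.3]
eef_rot: [[-0.997, 0.073, 0.001], [0.073, 0.997, -0.0], [-0.001, -0.0, -1.0]]
contact_force: [0.2, -0.3, -0.7]
width: 0.169
grasp_force: 30.0
```

Call:
play_rows(targets=[[0,0,0,0,0,-0.015,0.0],[0,0,0,0,0,-0.02,0.0],[0,0,0,0,0,-0.012,0.0],[0,0,0,0,0,0,0.0],[0,0,0,0,0,0,0.0]])

```text
clock: 18.12
position: [458.7, 375.5, 42.4]
eef_rot: [[-0.997, 0.072, -0.002], [0.072, 0.997, -0.001], [0.002, -0.001, -1.0]]
contact_force: [1.3, 1.0, 0.2]
width: 0.166
grasp_force: 30.0
```

```bash
python3 - <<'E'
from bench import arm,imaging
from j import *
s=arm.read_state(); R=s["eef_rot"]; print(s["clock"],s["position"],np.degrees(np.arctan2(R[1,1],R[0,1]))-90,R[2])
c=imaging.capture("scene"); segs(c); cv2.imwrite("pics/m1.png",c["pixels"][240:400,300:500,::-1].repeat(3,0).repeat(3,1))
E
```

```text
18.1167 [458.74127373 375.46719368  42.41614496] -4.148801633995831 [ 0.00165642 -0.00149254 -0.99999751]
stick 237 z [30.7 37.3 44. ] px [372. 320.] rect [551.6 367.5] [27.1 86.3] -5.07 mean [554.8 367.4]
rib 16 z [61.3 69.6 74.6] px [269. 239.] rect [629.1 -15.5] [10.4 40.8] -67.73 mean [628.4 -14. ]
blade 10 z [30.3 33.  34.9] px [374. 317.] rect [540.  363.9] [ 8.7 12.5] -89.1 mean [540.8 364.4]
mat 878 z [-2.2  4.  10.1] px [372. 333.] rect [554.1 381.9] [ 92.4 150.5] -5.92 mean [573.3 391.7]
block 477 z [45.  51.9 58.4] px [255. 210.] rect [ 591.5 -139.9] [ 63.  104.6] -80.05 mean [ 590.1 -139.7]
guard 406 z [66.3 72.3 78.8] px [284. 218.] rect [552.5 -48. ] [63.9 96.1] 9.98 mean [546.6 -47. ]
bed 3340 z [ 6.4 12.1 18. ] px [324. 249.] rect [511.   78.3] [198.4 251. ] -79.66 mean [500.   87.7]
fence 342 z [40.3 45.3 52. ] px [304. 261.] rect [586.7  97.3] [ 18.2 200.8] -79.81 mean [586.1 100.8]
red 85 z [29.5 36.9 55.9] px [268. 201.] rect [ 531.2 -143.3] [27.7 53.2] 22.15 mean [ 534.8 -144.7]
```

View pics/m1.png

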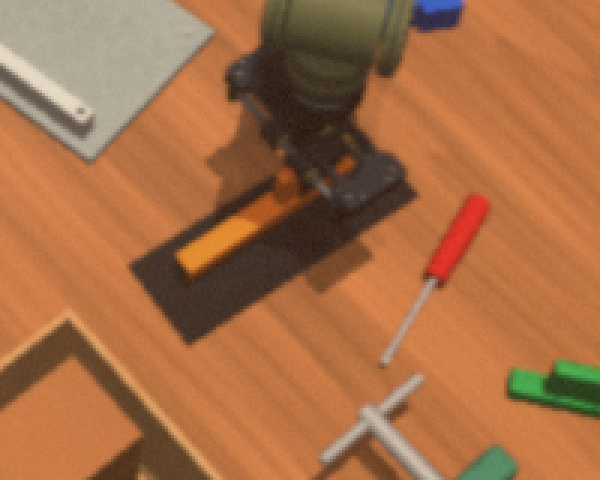

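The stick hangs level above the mat, about 14 mm up (tip at crop px (180,262)). Lowering and releasing.

Call:
play_rows(targets=[[0,0,0,0,0.002,-0.006,0.0],[0,0,0,0,0.002,-0.005,0.0],[0,0,0,0,0,-0.0015,0.0],[0,0,0,0,0,0,0.0],[0,0,0,0,0,0,0.0]])

```text
clock: 18.58
position: [459.1, 380.5, 30.8]
eef_rot: [[-0.997, 0.071, -0.0], [0.071, 0.997, -0.0], [0.0, -0.0, -1.0]]
contact_force: [-0.4, 0.5, -1.9]
width: 0.165
grasp_force: 30.0
```

Call:
play_rows(targets=[[0,0,0,0,0,-0.001,0.0],[0,0,0,0,0,-0.001,0.0],[0,0,0,0,0,0,0.0],[0,0,0,0,0,0,0.0]])

```text
clock: 18.92
position: [459.1, 380.4, 28.8]
eef_rot: [[-0.997, 0.071, -0.0], [0.071, 0.997, -0.0], [0.0, -0.0, -1.0]]
contact_force: [-0.2, 0.1, -1.9]
width: 0.167
grasp_force: 30.0
```

Call:
play_rows(targets=[[0,0,0,0,0,-0.0008,0.0],[0,0,0,0,0,0,0.0],[0,0,0,0,0,0,0.02],[0,0,0,0,0,0,0.03],[0,0,0,0,0,0,0.05]])

```text
clock: 19.33
position: [459.3, 380.5, 28.3]
eef_rot: [[-0.997, 0.071, 0.0], [0.071, 0.997, 0.0], [-0.0, 0.0, -1.0]]
contact_force: [-0.4, -1.1, 0.5]
width: 0.297
grasp_force: 0.0
```

Call:
play_rows(targets=[[0,0,0,0,0,0,0.06],[0,0,0,0,0,0,0.06],[0,0,0,0,0,0,0.06],[0,0,0,0,0,0.02,0.06],[0,0,0,0,0,0.03,0.06]])

```text
clock: 19.75
position: [456.5, 378.6, 74.6]
eef_rot: [[-0.997, 0.071, -0.007], [0.071, 0.997, -0.005], [0.006, -0.005, -1.0]]
contact_force: [0.8, -0.2, 0.2]
width: 0.611
grasp_force: 0.0
```

Call:
play_rows(targets=[[0,0,0,0,0,0.04,0.06],[0,0,0,0,0,0.04,0.06],[0,0,0,-0.03,0,0.02,0.06],[0,0,0,-0.03,0,0,0.06],[0,0,0,-0.03,0,0,0.06]])

```text
clock: 20.17
position: [369.5, 381.2, 180.9]
eef_rot: [[-0.997, 0.072, 0.004], [0.072, 0.997, 0.003], [-0.003, 0.004, -1.0]]
contact_force: [-0.1, 0.4, -0.5]
width: 0.63
grasp_force: 0.0
```

Call:
play_rows(targets=[[0,0,0,-0.03,0,0,0.06],[0,0,0,-0.03,0,0,0.06],[0,0,0,0,0,0,0.06],[0,0,0,0,0,0,0.06],[0,0,0,0,0,0,0.06]])

```text
clock: 20.58
position: [309.6, 380.6, 178.3]
eef_rot: [[-0.997, 0.071, 0.001], [0.071, 0.997, 0.0], [-0.001, 0.0, -1.0]]
contact_force: [-0.5, 0.4, -0.3]
width: 0.633
grasp_force: 0.0
```

```bash
python3 - <<'E'
from bench import arm,imaging
from j import *
s=arm.read_state(); print(s["clock"],s["position"],s["joint_velocities"].round(3),s["width"])
for n in ("top","scene"):
    c=imaging.capture(n); segs(c)
    if n=="top": cv2.imwrite("pics/f1.png",c["pixels"][150:320,170:490,::-1].repeat(2,0).repeat(2,1))
E
```

```text
20.5833 [309.58165562 380.58787709 178.33690194] [-0.015  0.018 -0.012 -0.     0.002  0.003] 0.6333577569829199
stick 693 z [19.  24.6 72.2] px [220. 236.] rect [498.6 379.6] [ 29.3 198.5] -4.39 mean [499.2 378.7]
rib 149 z [64.3 69.7 75.2] px [216. 251.] rect [459.5 380.1] [16.9 58.5] -5.22 mean [459.3 380.1]
blade 410 z [18.8 23.7 28.4] px [221. 221.] rect [527.8 375.3] [ 25.1 139.7] -4.4 mean [539. 374.]
mat 2433 z [-1.2  3.7  8.7] px [219. 234.] rect [503.6 382.1] [ 96.9 252.5] -5.1 mean [506.6 383.4]
block 902 z [46.3 51.5 55.9] px [417. 200.] rect [ 587.3 -138.1] [ 60.3 111.7] -79.96 mean [ 587.  -137.5]
guard 1352 z [66.9 71.6 76.4] px [383. 207.] rect [565.1 -45.2] [ 70.2 131.3] 10.31 mean [565.  -45.3]
bed 6890 z [ 7.1 11.7 16.6] px [347. 236.] rect [522.3  -1.3] [198.3 405.4] -79.77 mean [496.3  43.7]
fence 544 z [40.7 45.7 50.1] px [328. 201.] rect [585.1  94. ] [ 19.  200.9] -79.68 mean [585.2  94.3]
red 153 z [29.9 36.8 54. ] px [420. 219.] rect [ 536.3 -142.8] [33.8 48.9] 20.59 mean [ 537.1 -146.9]
stick 541 z [17.  24.1 72.5] px [388. 313.] rect [500.5 375.1] [ 39.5 198.8] -4.23 mean [501.8 379. ]
rib 97 z [63.5 70.8 75.5] px [401. 298.] rect [461.  384.4] [17.9 55.7] -7.37 mean [460.8 383.8]
blade 441 z [16.6 23.2 29.4] px [385. 316.] rect [501.  381.7] [ 26.8 198.8] -3.94 mean [515.8 381.4]
mat 1248 z [-2.6  4.1 10.7] px [388. 324.] rect [502.2 386.8] [ 90.3 253.9] -5.64 mean [516.6 399.4]
block 487 z [45.  51.7 58.6] px [255. 210.] rect [ 591.8 -139.7] [ 65.4 106.5] -81.39 mean [ 590.3 -139.8]
guard 601 z [65.5 71.9 79.2] px [280. 221.] rect [565.6 -44.6] [ 63.6 124.5] 11.79 mean [561.6 -45.1]
bed 3320 z [ 6.5 12.1 18.1] px [324. 249.] rect [511.1  78.4] [198.8 251.2] -79.66 mean [500.3  87.9]
fence 344 z [40.  45.9 51.7] px [304. 261.] rect [586.7  97. ] [ 18.5 201.2] -79.69 mean [586.5  98.9]
red 86 z [28.5 38.  53.3] px [268. 201.] rect [ 531.3 -143.7] [27.  53.2] 22.15 mean [ 535.1 -144.4]
```

View pics/f1.png

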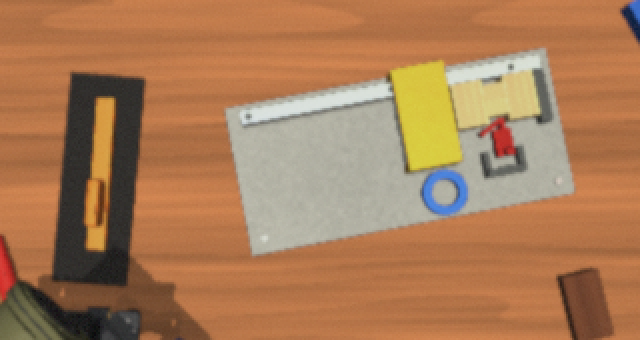

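The stick lies flat on the mat (crop px (100,175)), and the block is home on the fence with the catch in its notch (crop px (497,120)). Handing in.

```bash
python3 -c "
from bench import workorder
print(workorder.close_job())"
```

```text
the job is handed in; nothing more can be done
None
```

The block is at the end stop, flat on the fence with the catch in its notch, and the stick is back flat on its mat and released; I handed the job in at about 21 s, and the hand-in gave no verdict.

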